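Find the unbolted lid and tip it open

ROBOT

A 6-joint arm with a two-finger parallel gripper is mounted at the origin on a cart in front of the work surface, level with it; the furniture and walls round the work are solid. World frame = base frame: x ahead of the robot, y to its left, z up, the work surface at z = 0. Lengths are in m, angles in degrees, forces in N, time in s.
With the tool pointing down it reaches from about 0.35 to 0.85 m from the base axis. Payload 8.1 kg.
Tool frame: the origin (TCP) lies at the very end of the fingers, on their centre line; the grasp point (between the pads) lies 19 mm behind it; z points along the fingers, x is the direction in which the jaws open and shut, and the axes are right-handed (so a half turn about z gives the same grasp; the last joint's range is limited). The gripper opens to 93 mm and grips with 3 to 60 N. Pads are 15 mm wide; open, the fingers measure 128 mm over their backs; the gripper's body (75 mm by 188 mm) begins 65 mm behind the grasp point.
Start: joints at [-79.263, 7.471, 85.268, -0, 87.261, -4.893], TCP at [0.162, -0.578, 0.219] pointing down, gripper open.
Joint ranges: [-169.43, 169.43], [-51.17, 129.36], [1.28, 143.12], [-76.62, 256.62], [0, 156.53], [-152.29, 152.29]. Speed limits (degrees/s): [136.94, 136.94, 159.86, 180, 180, 180].

INTERFACE

Orientations are given as a 3x3 rotation matrix whose columns are the frame's x, y, z axes.
In Python, from plant import read_state, vision, robot gives the robot as it stands.
- The arm moves only by the shell command python3 -m pendant 'ROWS' [OPENING] [FORCE]. ROWS is JSON, a list of rows, each an object with "slide": the shift along the tool's x, y, z in m, a list of three; "yaw": the turn about the tool's z in rad. In form: [{"slide": [dx, dy, dz], "yaw": yaw}, ...]. A call has exactly 8 rows; each row shifts and turns the commanded pose from where the row before left it, along the tool's axes as they then stand; what a row does not reach is not made up. A row lasts 1/12 s, in which the tool goes at most 41.7 mm and 7.16 degrees, less where a joint would pass 70% of its speed; a pose out of reach is approached as far as the arm can. A call with a gripper value outside its range is refused whole. OPENING is the finger opening in m, from 0 to 0.093, set as the call begins (- or left out, the last holds). The fingers move at their own pace and stop on an object; FORCE is the grip in N (left out, the last holds). Time passes only in rows, so rows that do not move let the fingers close, or fill a call up. It gives the time, the measured TCP pose, the force and the opening at its end, in the units of the state.
- read_state(): the state, without advancing time (a new reading comes with each control period).
- vision.get_image(name): name is "scene" or "top" or "wrist"; returns a dict with "color" (400x640x3 uint8, blue, green, red), "fx", "fy", "cx", "cy" (pixels), "pose" (4x4, takes a point from camera to world coordinates); the wrist camera has in their place "mount" (4x4, takes a point from camera to tool coordinates, whose origin is the TCP and whose axes are the tool frame's). Camera axes: x right, y up, looking along -z (the intrinsics and any distortion apply to the point x, -y, -z); pixel columns grow to the right and rows downward; lengths in m; the calibration is good to about 2 mm. A picture is of the moment at which its call begins: read the wrist's pose just before it. There is no depth.
- robot.close_job(): hands the job in, once; it reports no verdict.
The state is a dict: "t": time; "q": joint angles; "qd": joint speeds; "joint_efforts": joint torques, N m; "tool_pos": TCP position; "tcp_rot": TCP orientation; "force": force on the tool from outside, world axes, zero at the start; "torque": the same for the moment, N m; "gripper_width": finger opening in m.
Only numpy, scipy, OpenCV 4.12 (cv2) and the standard library are available. Lean on these libraries where they do the work, as an engineer would, in place of code of your own. Each camera call takes 0.05 s, during which the arm holds its last target.

TASK

Three of the four grey lids of the blue sorting bank are bolted shut from inside: press the lids gently on their ribbed front edges, one after another, until you find the one that rocks, then push that lid's front edge down into its cell until it is well open, and leave it standing open. Only press and push with the fingertips: do not force the bolted lids, and do not pick up or shift the loupe, dropper bottle, hex key or micrometer around the bank.

Things in the scene. Friction and masses are not known exactly. Their poses are not given: they have to be found in the camera images.
- bank: Blue sorting bank, 208 (x) x 204 (y) x 85 mm high, fixed. Origin: centre of its underside; x points away from its front (two paper label plates), y to its left. Four 88 (x) x 86 (y) mm cells centred at x +-50, y +-49 mm, 74 mm deep below their identical grey lids; walls 10 mm outside, 12 mm between. Three lids are bolted from inside, unseen; any one of the four may be the free one.
- press_a (a point): Press point of the front left lid (grey plate 85 (x) x 82 (y) x 5 mm): on its top face and centre line, 14 mm behind its front edge, among its four black ribs. 83 mm above the table while closed; moves and turns with the lid, axes as the bank's when closed. The lid turns about pins along y, 44 mm behind this point and 3 mm below the top face (steel pin ends show on the walls).
- press_b (a point): Press point of the front right lid (grey plate 85 (x) x 82 (y) x 5 mm): on its top face and centre line, 14 mm behind its front edge, among its four black ribs. 83 mm above the table while closed; moves and turns with the lid, axes as the bank's when closed. The lid turns about pins along y, 44 mm behind this point and 3 mm below the top face (steel pin ends show on the walls).
- press_c (a point): Press point of the back left lid (grey plate 85 (x) x 82 (y) x 5 mm): on its top face and centre line, 14 mm behind its front edge, among its four black ribs. 83 mm above the table while closed; moves and turns with the lid, axes as the bank's when closed. The lid turns about pins along y, 44 mm behind this point and 3 mm below the top face (steel pin ends show on the walls).
- press_d (a point): Press point of the back right lid (grey plate 85 (x) x 82 (y) x 5 mm): on its top face and centre line, 14 mm behind its front edge, among its four black ribs. 83 mm above the table while closed; moves and turns with the lid, axes as the bank's when closed. The lid turns about pins along y, 44 mm behind this point and 3 mm below the top face (steel pin ends show on the walls).
- lid_a (a joint): Angle of the front left lid, rad: 0 closed (as it starts), positive as its front edge sinks and its back edge rises, 1.3 at the stop, fully open. A free lid also rocks back to -0.08; it turns at about 1 to 1.5 N at its press point, and friction keeps it where it is left. A bolted lid gives no more than about 0.08 even when pressed hard.
- lid_b (a joint): Angle of the front right lid, rad: 0 closed (as it starts), positive as its front edge sinks and its back edge rises, 1.3 at the stop, fully open. A free lid also rocks back to -0.08; it turns at about 1 to 1.5 N at its press point, and friction keeps it where it is left. A bolted lid gives no more than about 0.08 even when pressed hard.
- lid_c (a joint): Angle of the back left lid, rad: 0 closed (as it starts), positive as its front edge sinks and its back edge rises, 1.3 at the stop, fully open. A free lid also rocks back to -0.08; it turns at about 1 to 1.5 N at its press point, and friction keeps it where it is left. A bolted lid gives no more than about 0.08 even when pressed hard.
- lid_d (a joint): Angle of the back right lid, rad: 0 closed (as it starts), positive as its front edge sinks and its back edge rises, 1.3 at the stop, fully open. A free lid also rocks back to -0.08; it turns at about 1 to 1.5 N at its press point, and friction keeps it where it is left. A bolted lid gives no more than about 0.08 even when pressed hard.
- loupe: Black tapered eye loupe with a white rim, 39 mm wide, 40 mm high, standing loose left of the bank. Origin: centre of its underside. To be left alone.
- dropper_bottle: Amber dropper bottle with black cap, 32 mm wide, 102 mm high, standing loose left of the bank. Origin: centre of its underside. To be left alone.
- hex_key: Dark hex key, 31 x 78 x 6 mm, lying loose right of the bank. Origin: centre of its underside. To be left alone.
- micrometer: Outside micrometer, 40 x 120 x 13 mm, lying loose behind the bank. Origin: centre of its underside. To be left alone.

How it is judged:
By the outcome, as a careful person would: the job done as asked, in the order asked, and still so for the second after the job is handed in, with the robot touching nothing.
It also fails if it takes over 42 s, if anything falls off the work surface, if the arm or the gripper's body presses on something with over 40 N, if the wrist force passes 120 N, or if a joint passes its speed limit or range.

## Working session

There is one attempt and no reset: what is moved stays moved. The work goes in short steps, Python scripts to look and compute and a shell command to move; the robot and the scene stay as the last step left them, time stands still between calls to the robot, and variables do not carry over. Pictures are saved under pics/ and viewed, and the job is handed in when it is done.

```bash
ls; mkdir -p pics; python3 - <<'E'
from plant import read_state, vision
import cv2
s=read_state(); print(s)
for n in("scene","top","wrist"):
    i=vision.get_image(n); cv2.imwrite(f"pics/{n}0.png",i["color"]); print(n,{k:v for k,v in i.items() if k!="color"})
E
```

```text
pics
{'t': 0.0, 'q': array([-7.92629069e+01,  7.51715239e+00,  8.53316711e+01, -8.79611732e-04,
        8.72605629e+01, -4.89332153e+00]), 'qd': array([-0.02249875, -0.0013495 ,  0.10454709, -0.06806908, -0.12098351,
        0.04550336]), 'joint_efforts': array([ 4.06057501e-03, -5.59843004e+01, -4.91754520e+01,  7.71259842e-02,
        3.55444173e-02, -1.35664827e-04]), 'tool_pos': array([ 0.16156175, -0.57722712,  0.21754322]), 'tcp_rot': array([[ 2.69431431e-01, -9.63019505e-01, -3.70746361e-04],
       [-9.63017695e-01, -2.69431645e-01,  1.87287072e-03],
       [-1.90350183e-03, -1.47574931e-04, -9.99998177e-01]]), 'force': array([-0.24935821, -0.27042836, -0.13034716]), 'torque': array([-0.01841879, -0.00859701, -0.00685228]), 'gripper_width': 0.09291153152119412}
scene {'fx': 445.71139683597085, 'fy': 445.71139683597085, 'cx': 319.1952278529271, 'cy': 201.77403598675832, 'pose': array([[-0.69108629,  0.47622235, -0.54370213,  0.04294518],
       [-0.72273944, -0.46249289,  0.51356405,  0.78171417],
       [-0.00688769,  0.74787205,  0.66380717,  0.67876095],
       [ 0.        
[... 164 characters left out ...]
[[ 0.00495953,  0.9962145 , -0.08678754,  0.45324873],
       [-0.99979182,  0.00665756,  0.01928688,  0.28997826],
       [ 0.01979167,  0.08667381,  0.99604013,  0.96229028],
       [ 0.        ,  0.        ,  0.        ,  1.        ]])}
wrist {'fx': 280.95058193184445, 'fy': 280.95058193184445, 'cx': 320.4114425947638, 'cy': 191.63974157625378, 'mount': array([[ 9.99999954e-01, -2.94434800e-04, -7.44734612e-05,
        -3.71756873e-04],
       [-3.03697226e-04, -9.67435418e-01, -2.53117797e-01,
        -6.92996138e-02],
       [ 2.47842381e-06,  2.53117808e-01, -9.67435463e-01,
        -1.66222241e-01],
       [ 0.00000000e+00,  0.00000000e+00,  0.00000000e+00,
         1.00000000e+00]])}
```

View pics/top0.png

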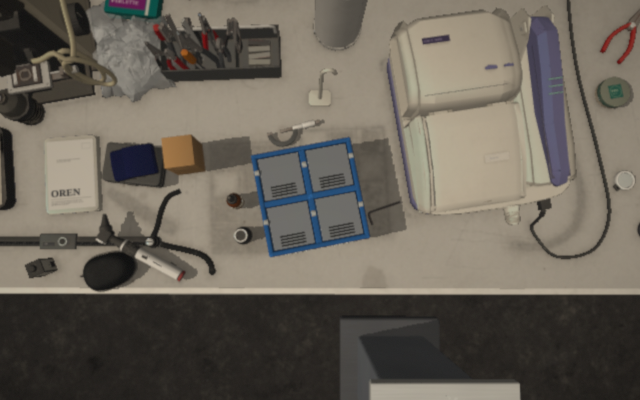

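View pics/scene0.png

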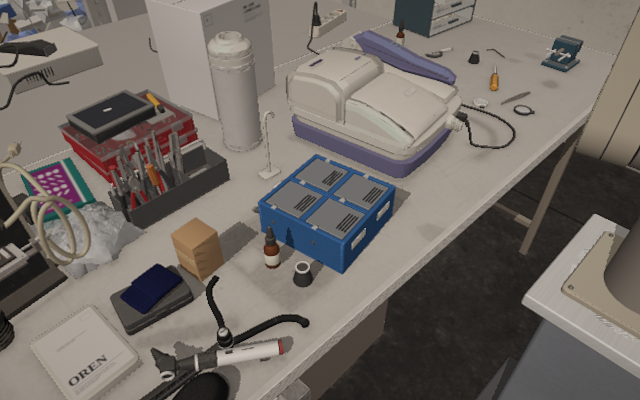

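The top view shows the bank at about (311,197), with its ribs and label plates on the robot's side and turned slightly. The loupe (242,236), bottle (233,200), hex key (383,212) and micrometer (297,130) stand around it. Next I'll measure the bank.

```bash
cat > h.py <<'E'
import numpy as np, cv2
from plant import read_state, vision
def ray(im,uv,z,pose=None):
    P=im["pose"] if pose is None else pose
    d=P[:3,:3]@np.array([(uv[0]-im["cx"])/im["fx"],-(uv[1]-im["cy"])/im["fy"],-1.])
    o=P[:3,3]; return o+d*(z-o[2])/d[2]
def proj(im,p,pose=None):
    P=im["pose"] if pose is None else pose
    c=P[:3,:3].T@(np.asarray(p)-P[:3,3]); return im["cx"]+im["fx"]*c[0]/-c[2], im["cy"]-im["fy"]*c[1]/-c[2]
E
python3 - <<'E'
from h import *
im=vision.get_image("top"); c=im["color"]
hsv=cv2.cvtColor(c,cv2.COLOR_BGR2HSV)
m=cv2.inRange(hsv,(100,120,60),(125,255,255)); m[:120]=0;m[270:]=0;m[:,:240]=0;m[:,385:]=0
sub=np.zeros_like(m)
cs,h=cv2.findContours(m,cv2.RETR_CCOMP,cv2.CHAIN_APPROX_NONE)
i=max(range(len(cs)),key=lambda k:cv2.contourArea(cs[k]))
print(cv2.minAreaRect(cs[i]))
L=[]
for k in range(len(cs)):
    if h[0][k][3]==i and cv2.contourArea(cs[k])>300:
        r=cv2.minAreaRect(cs[k]); p=ray(im,r[0],.083); L.append(p); print(r,p)
L=np.array(L); print(L.mean(0))
cv2.imwrite("pics/m.png",np.hstack([cv2.resize(c[130:265,240:385],None,fx=2.7,fy=4,interpolation=2),cv2.cvtColor(cv2.resize(m[130:265,240:385],None,fx=2.7,fy=4),8)]))
E
```

```text
((308.1185607910156, 188.2858123779297), (43.361106872558594, 100.97391510009766), 79.15969848632812)
nan<stdin>:13: RuntimeWarning: Mean of empty slice.
  ret = ret.dtype.type(ret / rcount)
```

View pics/m.png

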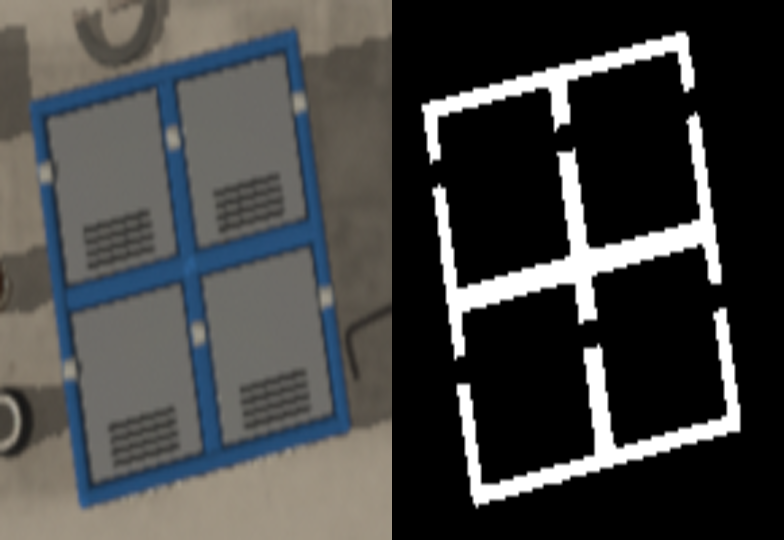

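The mask shows the frame clearly. Pin ends interrupt the walls, and the ribs are on the near edges.

```bash
python3 - <<'E'
from h import *
im=vision.get_image("top"); c=im["color"]
hsv=cv2.cvtColor(c,cv2.COLOR_BGR2HSV)
m=cv2.inRange(hsv,(100,120,60),(125,255,255)); m[:120]=0;m[270:]=0;m[:,:240]=0;m[:,385:]=0
pts=np.argwhere(m)[:,::-1].astype(np.float32)
W=np.array([ray(im,p,.085)[:2] for p in pts]).astype(np.float32)
r=cv2.minAreaRect(W*1000); print("outer",r, cv2.boxPoints(r))
# lids
hole=cv2.morphologyEx(m,cv2.MORPH_CLOSE,np.ones((9,9)))
n,lab,st,cen=cv2.connectedComponentsWithStats(255-hole)
for k in range(1,n):
    if 500<st[k,4]<4000: print("lid",st[k,4],cen[k],ray(im,cen[k],.083))
ctr=np.array(r[0])/1000
for a in [r[2],r[2]-90]:
  if abs(a)<45: yaw=np.radians(a)
print("yaw",np.degrees(yaw)); ex=np.array([np.cos(yaw),np.sin(yaw)]); ey=np.array([-ex[1],ex[0]])
from json import dump
P={}
for nme,x,y in(("a",-50,49),("b",-50,-49),("c",50,49),("d",50,-49)):
    # press pt 14 behind front edge; lid 85 long centred on cell
    p=ctr+(x-28.5)/1000*ex+y/1000*ey; P[nme]=list(p); u=proj(im,[*p,.083]); print(nme,p,u, np.hypot(*p))
    cv2.circle(c,(int(round(u[0])),int(round(u[1]))),1,(0,0,255),-1)
dump(dict(P=P,yaw=float(yaw),ctr=list(map(float,ctr))),open("b.json","w"),default=float)
cv2.imwrite("pics/m2.png",cv2.resize(c[120:270,230:400],None,fx=4,fy=4))
# other view check
im=vision.get_image("scene"); c=im["color"]
for p in P.values():
    u=proj(im,[*p,.083]); cv2.circle(c,(int(round(u[0])),int(round(u[1]))),1,(0,0,255),-1)
for sx in(-1,1):
  for sy in(-1,1):
    u=proj(im,[*(ctr+sx*.104*ex+sy*.102*ey),.085]);cv2.circle(c,(int(round(u[0])),int(round(u[1]))),1,(0,255,0),-1)
cv2.imwrite("pics/m3.png",cv2.resize(c[140:290,240:410],None,fx=4,fy=4))
E
```

```text
outer ((537.4774169921875, 289.973388671875), (204.01332092285156, 201.1722412109375), 11.273772239685059) [[417.77475 368.6766 ]
 [457.10336 171.38614]
 [657.18005 211.27017]
 [617.85144 408.56064]]
lid 1809 [328.83250415 167.12935323] [0.59610641 0.25190961 0.083     ]
lid 1826 [280.79025192 176.20098576] [0.57698337 0.34804125 0.083     ]
lid 1850 [338.6        216.16054054] [0.4976749  0.23217348 0.083     ]
lid 1876 [289.96855011 225.37206823] [0.47882882 0.32866714 0.083     ]
yaw 11.273772239685059
a [0.45091277 0.32268136] (np.float64(292.85091850469655), np.float64(239.5251651768865)) 0.5544777610604555
b [0.4700715  0.22657235] (np.float64(341.4051604877839), np.float64(230.074237903016)) 0.5218258728380273
c [0.54898319 0.34223109] (np.float64(283.5334454031115), np.float64(190.1363758566177)) 0.6469193647006515
d [0.56814192 0.24612207] (np.float64(331.67918581668124), np.float64(180.96803230338193)) 0.6191617869969429
```

View pics/m2.png

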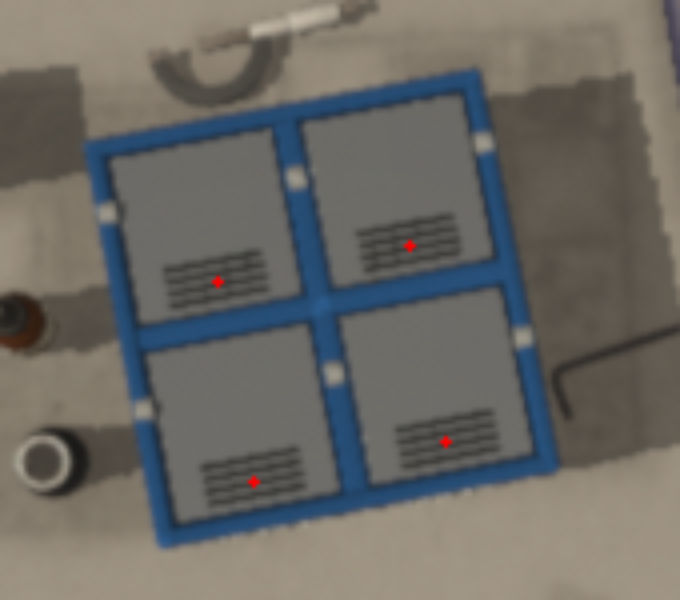

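View pics/m3.png

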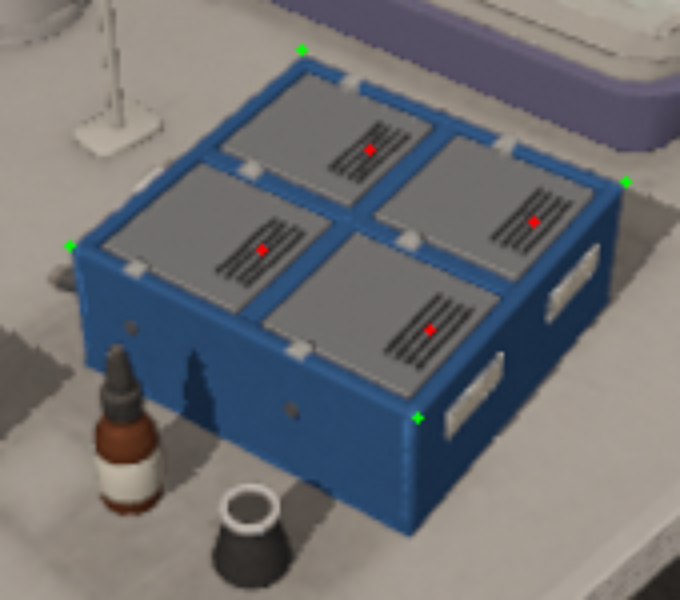

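The projected points land on the ribs in both views. The white machine to the right of the bank could be in the gripper body's way, so I'll check its clearance.

```bash
python3 - <<'E'
from h import *
a=cv2.imread("pics/top0.png")[0:230,370:590]; b=cv2.imread("pics/scene0.png")[30:200,270:480]
cv2.imwrite("pics/z1.png",cv2.resize(a,None,fx=2.6,fy=2.6)); cv2.imwrite("pics/z2.png",cv2.resize(b,None,fx=3.5,fy=3.5))
E
```

```text
(no output)
```

View pics/z1.png

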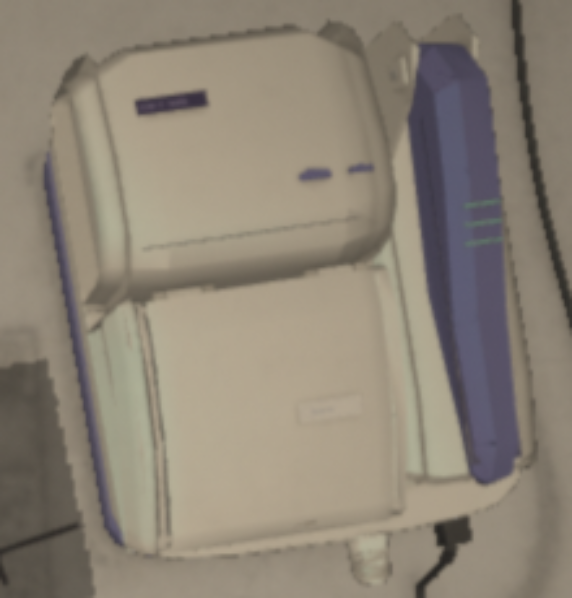

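View pics/z2.png

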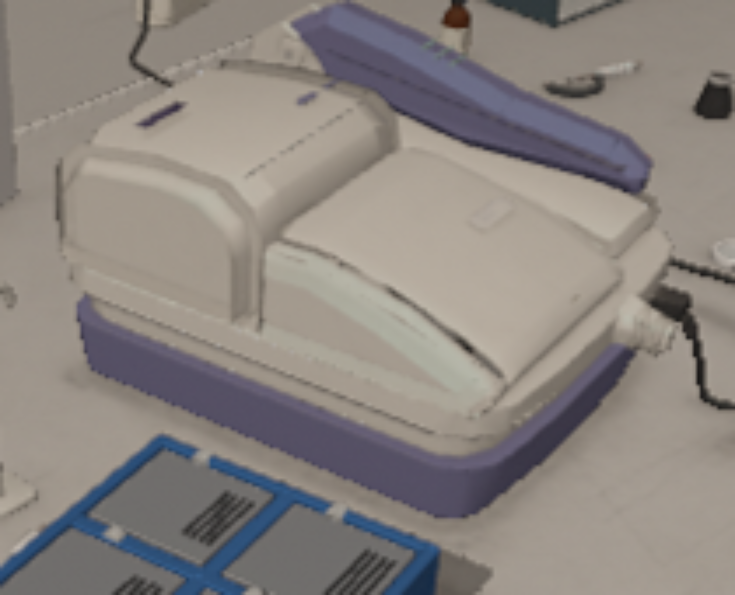

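The machine's front-left corner is at about top (414,208) / scene (399,161). Its tall block starts at about top (418,106) / scene (341,93).

```bash
python3 - <<'E'
from h import *
T=vision.get_image("top");S=vision.get_image("scene")
def K(i):
    P=np.linalg.inv(i["pose"])*np.array([[1],[-1],[-1],[1]])
    return np.array([[i["fx"],0,i["cx"]],[0,i["fy"],i["cy"]],[0,0,1]])@P[:3]
for n,a,b in(("lidcorner",(433.5,209.6),(412.9,138.6)),("tallfront",(418,105.8),(341,93)),("basecorner",(414,207.7),(398.6,161)),("tallback",(408,27),(297,75)),("bottle cap",(233,200),(269,232))):
    X=cv2.triangulatePoints(K(T),K(S),np.array(a).reshape(2,1).astype(float),np.array(b).reshape(2,1).astype(float));X=X[:3,0]/X[3];print(n,X.round(3),np.subtract(proj(S,X),b).round(1))
for u in((390,60),(400,150),(414,208)): print(u,ray(T,u,.06).round(3))
print(read_state()["t"])
E
```

```text
lidcorner [0.509 0.052 0.12 ] [-0.3 -0. ]
tallfront [0.695 0.094 0.178] [-0.2 -0. ]
basecorner [0.518 0.078 0.067] [0.7 0. ]
tallback [0.84  0.107 0.178] [-1.8 -0.3]
bottle cap [0.531 0.445 0.083] [2.  0.3]
(390, 60) [0.829 0.122 0.06 ]
(400, 150) [0.637 0.103 0.06 ]
(414, 208) [0.517 0.076 0.06 ]
0.4
```

The machine lies clear, at y < 0.11. I'll travel to lid b first, with the gripper closed.

```bash
python3 -m pendant '[{"slide":[0,0,-0.01],"yaw":0.075},{"slide":[-0.0314,-0.0224,-0.006],"yaw":0},{"slide":[-0.0314,-0.0224,-0.006],"yaw":0},{"slide":[-0.0314,-0.0224,-0.006],"yaw":0},{"slide":[-0.0314,-0.0224,-0.006],"yaw":0},{"slide":[-0.0314,-0.0224,-0.006],"yaw":0},{"slide":[-0.0314,-0.0224,-0.006],"yaw":0},{"slide":[-0.0314,-0.0224,-0.006],"yaw":0}]' 0 20
python3 -m pendant '[{"slide":[-0.0314,-0.0224,-0.002],"yaw":0},{"slide":[-0.0314,-0.0224,0],"yaw":0},{"slide":[-0.0314,-0.0224,0],"yaw":0},{"slide":[-0.0314,-0.0224,0],"yaw":0},{"slide":[-0.0314,-0.0224,0],"yaw":0},{"slide":[-0.0314,-0.0224,0],"yaw":0},{"slide":[-0.0314,-0.0224,0],"yaw":0},{"slide":[-0.0314,-0.0224,0],"yaw":0}]'
```

```text
t: 1.07
tool_pos: [0.2725, -0.3298, 0.271]
tcp_rot: [[0.196, -0.981, 0.0], [-0.981, -0.196, -0.0], [0.0, -0.0, -1.0]]
force: [1.4, -0.8, 0.4]
gripper_width: 0.0442
t: 1.73
tool_pos: [0.399, -0.0481, 0.2731]
tcp_rot: [[0.196, -0.981, 0.001], [-0.981, -0.196, -0.0], [0.001, -0.001, -1.0]]
force: [0.2, -0.9, 0.8]
gripper_width: 0.0004
```

```bash
python3 -m pendant '[{"slide":[-0.0319,-0.0154,0.0],"yaw":0},{"slide":[-0.0319,-0.0154,0.015],"yaw":0},{"slide":[-0.0319,-0.0154,0.018],"yaw":0},{"slide":[-0.0319,-0.0154,0.018],"yaw":0},{"slide":[-0.0319,-0.0154,0.018],"yaw":0},{"slide":[-0.0319,-0.0154,0.018],"yaw":0},{"slide":[-0.0319,-0.0154,0.018],"yaw":0},{"slide":[-0.0319,-0.0154,0.018],"yaw":0}]'
python3 - <<'E'
from h import *; import json
s=read_state();print(s["t"],s["tool_pos"],s["force"],s["torque"])
B=json.load(open("b.json"));b=np.array(B["P"]["b"]);d=b-s["tool_pos"][:2];R=s["tcp_rot"];print("to b tool",R[:2,0]@d,R[:2,1]@d)
im=vision.get_image("wrist");cv2.imwrite("pics/w1.png",im["color"])
T=np.eye(4);T[:3,:3]=R;T[:3,3]=s["tool_pos"];pose=T@im["mount"]
for k,p in B["P"].items(): print(k,proj(im,[*p,.083],pose))
im=vision.get_image("scene");cv2.imwrite("pics/s1.png",im["color"])
E
```

```text
t: 2.4
tool_pos: [0.4694, 0.2265, 0.149]
tcp_rot: [[0.197, -0.98, 0.001], [-0.98, -0.197, 0.0], [-0.0, -0.001, -1.0]]
force: [0.4, -0.9, 1.1]
gripper_width: 0.0009
2.4 [0.46936095 0.22646628 0.14895904] [ 0.44489898 -0.86243493  1.11829149] [ 0.01572724 -0.05255111 -0.02795376]
to b tool 3.588680211342092e-05 -0.0007175281873363052
a (np.float64(207.01163607440117), np.float64(200.28630204524194))
b (np.float64(320.80934589504415), np.float64(200.47172819858773))
c (np.float64(194.02858477652404), np.float64(75.84785055719604))
d (np.float64(321.07525920457914), np.float64(76.07824162767149))
```

View pics/w1.png

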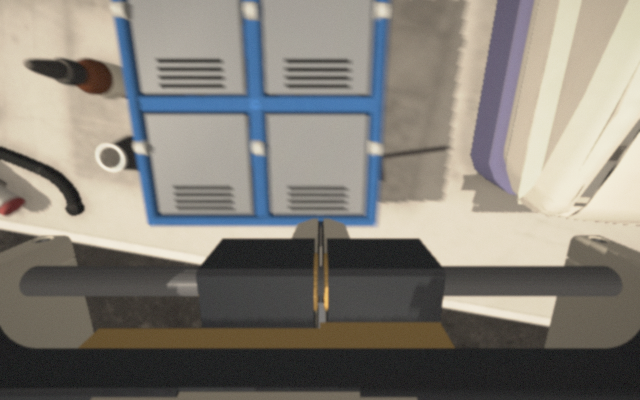

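View pics/s1.png

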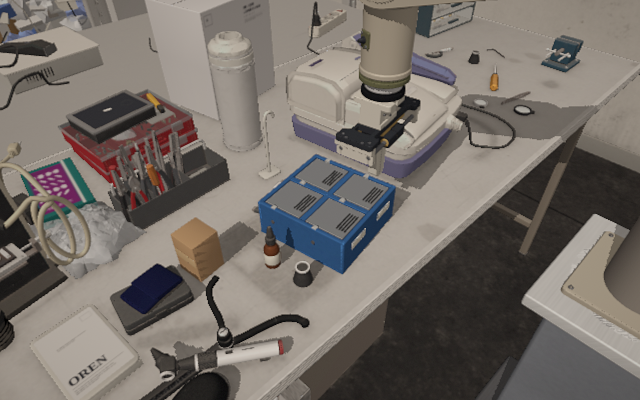

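Both views agree within 2 mm. I'm now descending to just above lid b's press point.

```bash
python3 -m pendant '[{"slide":[0,0,0.015],"yaw":0},{"slide":[0,0,0.015],"yaw":0},{"slide":[0,0,0.015],"yaw":0},{"slide":[0,0,0.01],"yaw":0},{"slide":[0,0,0.005],"yaw":0},{"slide":[0,0,0.002],"yaw":0},{"slide":[0,0,0],"yaw":0},{"slide":[0,0,0],"yaw":0}]'
python3 - <<'E'
from h import *
s=read_state();print(s["tool_pos"],s["force"],s["torque"])
E
python3 -m pendant '[{"slide":[0,0,0.0005],"yaw":0},{"slide":[0,0,0.0005],"yaw":0},{"slide":[0,0,0.0005],"yaw":0},{"slide":[0,0,0.0005],"yaw":0},{"slide":[0,0,0.0005],"yaw":0},{"slide":[0,0,0.0005],"yaw":0},{"slide":[0,0,0.0005],"yaw":0},{"slide":[0,0,0],"yaw":0}]'
```

```text
t: 3.17
tool_pos: [0.4699, 0.2245, 0.0886]
tcp_rot: [[0.196, -0.981, 0.001], [-0.981, -0.196, 0.0], [-0.0, -0.001, -1.0]]
force: [0.3, -0.2, -1.3]
gripper_width: 0.0001
[0.46985658 0.22448566 0.08862956] [ 0.26976896 -0.16965337 -1.29240327] [ 0.0071728  -0.01220587  0.0275161 ]
t: 3.83
tool_pos: [0.4691, 0.2244, 0.0839]
tcp_rot: [[0.197, -0.98, -0.0], [-0.98, -0.197, -0.0], [0.0, 0.0, -1.0]]
force: [0.0, 0.7, 0.2]
gripper_width: 0.0005
```

```bash
python3 -m pendant '[{"slide":[0,0,0.0005],"yaw":0},{"slide":[0,0,0],"yaw":0},{"slide":[0,0,0.0005],"yaw":0},{"slide":[0,0,0],"yaw":0},{"slide":[0,0,0.0005],"yaw":0},{"slide":[0,0,0],"yaw":0},{"slide":[0,0,0],"yaw":0},{"slide":[0,0,0],"yaw":0}]'
```

```text
t: 4.5
tool_pos: [0.4692, 0.2245, 0.0827]
tcp_rot: [[0.197, -0.981, 0.0], [-0.981, -0.197, 0.0], [-0.0, -0.0, -1.0]]
force: [-0.1, 0.5, 1.1]
gripper_width: 0.0006
```

```bash
python3 -m pendant '[{"slide":[0,0,0.0005],"yaw":0},{"slide":[0,0,0],"yaw":0},{"slide":[0,0,0.0005],"yaw":0},{"slide":[0,0,0],"yaw":0},{"slide":[0,0,0],"yaw":0},{"slide":[0,0,0],"yaw":0},{"slide":[0,0,0],"yaw":0},{"slide":[0,0,0],"yaw":0}]'
```

```text
t: 5.17
tool_pos: [0.4692, 0.2245, 0.0816]
tcp_rot: [[0.196, -0.981, -0.0], [-0.981, -0.196, 0.0], [-0.0, 0.0, -1.0]]
force: [0.4, -0.3, -0.3]
gripper_width: 0.0007
```

```bash
python3 -m pendant '[{"slide":[0,0,0.0005],"yaw":0},{"slide":[0,0,0],"yaw":0},{"slide":[0,0,0.0005],"yaw":0},{"slide":[0,0,0],"yaw":0},{"slide":[0,0,0],"yaw":0},{"slide":[0,0,0],"yaw":0},{"slide":[0,0,0],"yaw":0},{"slide":[0,0,0],"yaw":0}]'
```

```text
t: 5.83
tool_pos: [0.4692, 0.2245, 0.0806]
tcp_rot: [[0.196, -0.981, -0.0], [-0.981, -0.196, 0.0], [-0.0, 0.0, -1.0]]
force: [-0.9, -0.7, 0.6]
gripper_width: 0.0006
```

```bash
python3 -m pendant '[{"slide":[0,0,0.0005],"yaw":0},{"slide":[0,0,0],"yaw":0},{"slide":[0,0,0.0005],"yaw":0},{"slide":[0,0,0],"yaw":0},{"slide":[0,0,0],"yaw":0},{"slide":[0,0,0],"yaw":0},{"slide":[0,0,0],"yaw":0},{"slide":[0,0,0],"yaw":0}]'
python3 - <<'E'
from h import *
for n in("wrist","scene","top"): cv2.imwrite(f"pics/{n}2.png",vision.get_image(n)["color"])
s=read_state();print(s["force"],s["torque"])
cv2.imwrite("pics/s2z.png",cv2.resize(cv2.imread("pics/scene2.png")[130:280,250:410],None,fx=4,fy=4))
E
```

```text
t: 6.5
tool_pos: [0.4693, 0.2245, 0.0796]
tcp_rot: [[0.197, -0.981, 0.0], [-0.981, -0.197, 0.0], [-0.0, -0.0, -1.0]]
force: [0.5, 0.2, 0.2]
gripper_width: 0.0006
[-0.47090872  0.54769994  0.3030923 ] [ 0.00468602 -0.01299623  0.01341694]
```

View pics/s2z.png

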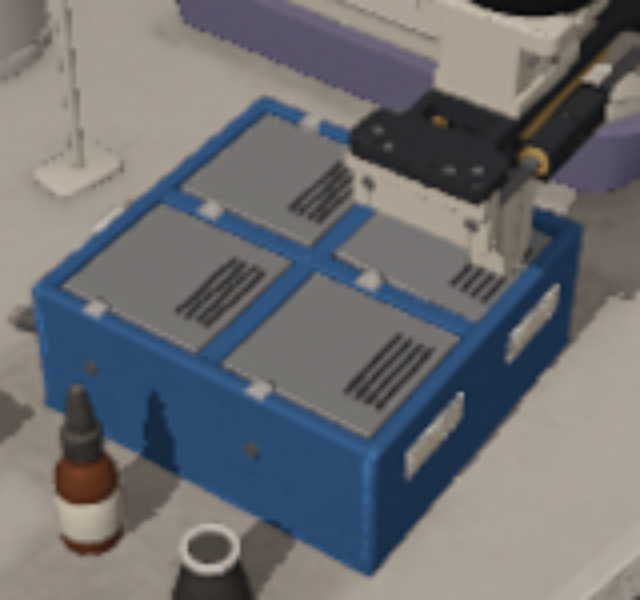

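View pics/wrist2.png

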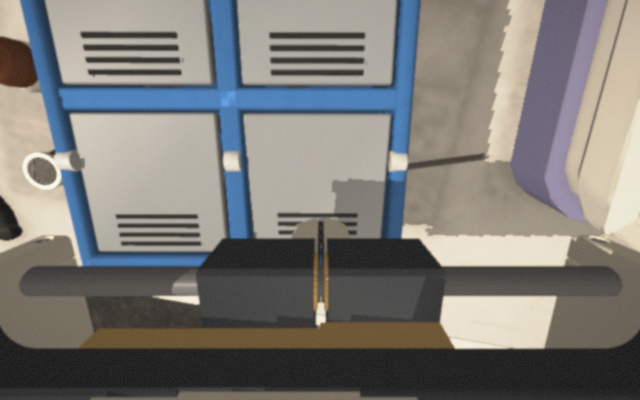

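The fingertip is at lid b's ribs, but I can't see any clear tilt or force yet. I'll keep going in small steps.

```bash
python3 -m pendant '[{"slide":[0,0,0.0005],"yaw":0},{"slide":[0,0,0],"yaw":0},{"slide":[0,0,0.0005],"yaw":0},{"slide":[0,0,0],"yaw":0},{"slide":[0,0,0],"yaw":0},{"slide":[0,0,0],"yaw":0},{"slide":[0,0,0],"yaw":0},{"slide":[0,0,0],"yaw":0}]'
```

```text
t: 7.32
tool_pos: [0.4693, 0.2245, 0.0786]
tcp_rot: [[0.196, -0.981, 0.0], [-0.981, -0.196, 0.0], [-0.0, -0.0, -1.0]]
force: [0.9, -0.6, -0.0]
gripper_width: 0.0006
```

```bash
python3 -m pendant '[{"slide":[0,0,0.0005],"yaw":0},{"slide":[0,0,0],"yaw":0},{"slide":[0,0,0.0005],"yaw":0},{"slide":[0,0,0],"yaw":0},{"slide":[0,0,0],"yaw":0},{"slide":[0,0,0],"yaw":0},{"slide":[0,0,0],"yaw":0},{"slide":[0,0,0],"yaw":0}]'
```

```text
t: 7.98
tool_pos: [0.4692, 0.2245, 0.0776]
tcp_rot: [[0.196, -0.981, -0.0], [-0.981, -0.196, 0.0], [-0.0, 0.0, -1.0]]
force: [-0.5, -0.0, 1.6]
gripper_width: 0.0007
```

```bash
python3 -m pendant '[{"slide":[0,0,0.0005],"yaw":0},{"slide":[0,0,0],"yaw":0},{"slide":[0,0,0.0005],"yaw":0},{"slide":[0,0,0],"yaw":0},{"slide":[0,0,0.0005],"yaw":0},{"slide":[0,0,0],"yaw":0},{"slide":[0,0,0],"yaw":0},{"slide":[0,0,0],"yaw":0}]'
```

```text
t: 8.65
tool_pos: [0.4692, 0.2245, 0.0761]
tcp_rot: [[0.197, -0.981, -0.0], [-0.981, -0.197, -0.0], [0.0, 0.0, -1.0]]
force: [0.6, 1.0, 1.2]
gripper_width: 0.0001
```

```bash
python3 - <<'E'
from h import *
for n in("wrist","scene","top"): cv2.imwrite(f"pics/{n}3.png",vision.get_image(n)["color"])
s=read_state();print(s["force"],s["torque"])
cv2.imwrite("pics/s3z.png",cv2.resize(np.hstack([cv2.imread("pics/scene3.png")[150:230,320:410],cv2.imread("pics/scene0.png")[150:230,320:410]]),None,fx=4.4,fy=4.4,interpolation=cv2.INTER_CUBIC))
E
```

```text
[ 1.01711598 -0.03463576  1.29808353] [ 0.01583188 -0.01567266  0.00519174]
```

View pics/s3z.png

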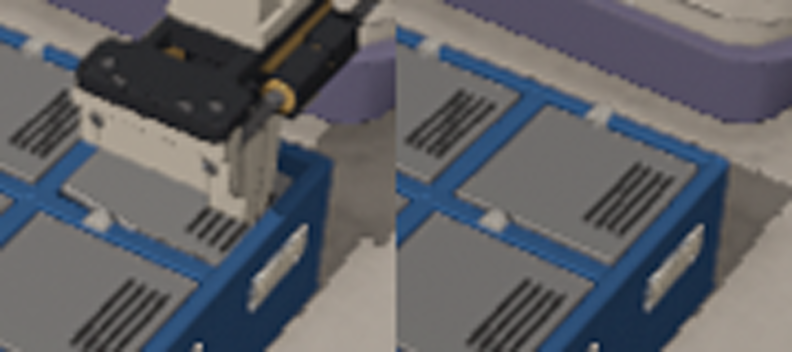

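View pics/wrist3.png

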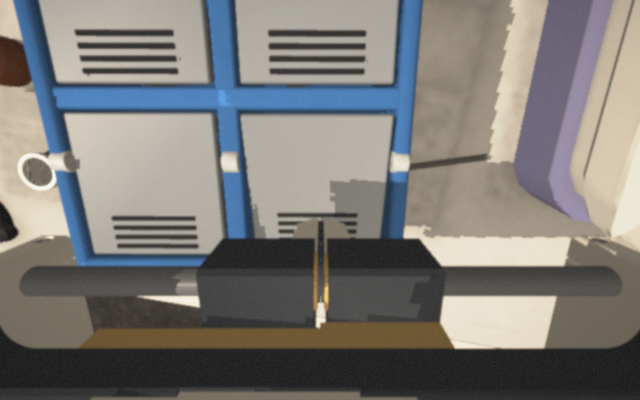

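The scene view shows lid b's front edge clearly sunk, with the inner front wall visible. It is 7 mm down at about 1.2 N, well past the 3.5 mm that a bolted lid gives, so b is the free lid. I'll push it down.

```bash
python3 -m pendant '[{"slide":[0,0,0.0025],"yaw":0},{"slide":[0,0,0.0025],"yaw":0},{"slide":[0,0,0.0025],"yaw":0},{"slide":[0,0,0.0025],"yaw":0},{"slide":[0,0,0.0025],"yaw":0},{"slide":[0,0,0.0025],"yaw":0},{"slide":[0,0,0.0025],"yaw":0},{"slide":[0,0,0.0025],"yaw":0}]'
```

```text
t: 9.47
tool_pos: [0.4691, 0.2244, 0.0558]
tcp_rot: [[0.196, -0.981, -0.0], [-0.981, -0.196, -0.0], [0.0, 0.0, -1.0]]
force: [0.4, 0.4, 1.9]
gripper_width: 0.0
```

```bash
python3 -m pendant '[{"slide":[0,-0.0015,0.0025],"yaw":0},{"slide":[0,-0.0015,0.0025],"yaw":0},{"slide":[0,-0.0015,0.0025],"yaw":0},{"slide":[0,-0.0015,0.0025],"yaw":0},{"slide":[0,-0.0015,0.0025],"yaw":0},{"slide":[0,-0.0015,0.0025],"yaw":0},{"slide":[0,-0.0015,0],"yaw":0},{"slide":[0,-0.0015,0],"yaw":0}]'; python3 - <<'E'
from h import *
for n in("wrist","scene"): cv2.imwrite(f"pics/{n}4.png",vision.get_image(n)["color"])
cv2.imwrite("pics/s4z.png",cv2.resize(cv2.imread("pics/scene4.png")[130:240,310:420],None,fx=5,fy=5,interpolation=cv2.INTER_CUBIC))
E
```

```text
t: 10.13
tool_pos: [0.4805, 0.2267, 0.0406]
tcp_rot: [[0.197, -0.98, -0.001], [-0.981, -0.197, -0.0], [0.0, 0.001, -1.0]]
force: [-1.2, -1.1, 0.2]
gripper_width: 0.0003
```

View pics/s4z.png

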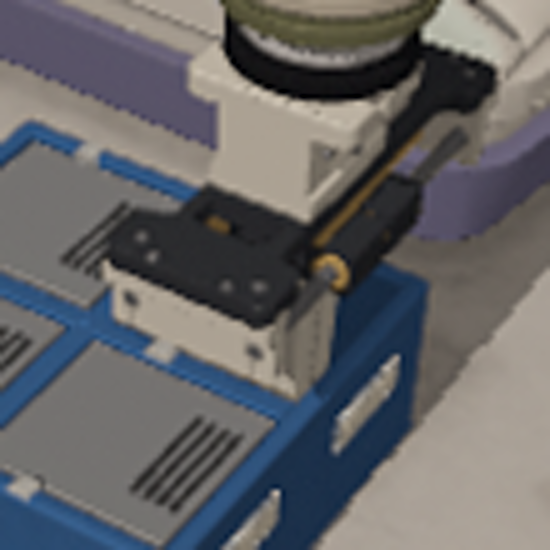

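View pics/wrist4.png

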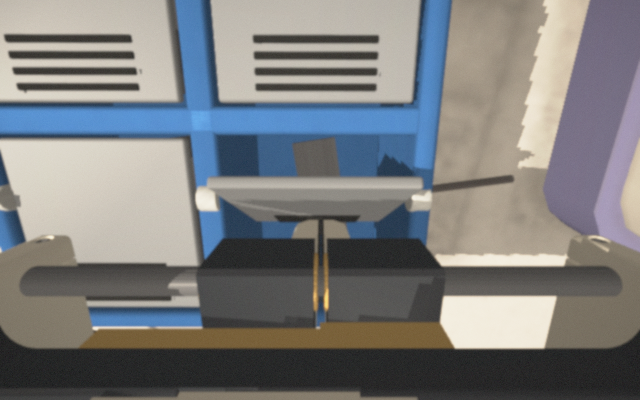

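Lid b is now steep: its back edge stands up at rows 180–195 and the cell behind it is visible. I'll push slightly further back to get it near the stop, watching the force.

```bash
python3 -m pendant '[{"slide":[0,-0.001,0.0005],"yaw":0},{"slide":[0,-0.001,0.0005],"yaw":0},{"slide":[0,-0.001,0],"yaw":0},{"slide":[0,-0.001,0],"yaw":0},{"slide":[0,-0.001,0],"yaw":0},{"slide":[0,-0.001,0],"yaw":0},{"slide":[0,0,0],"yaw":0},{"slide":[0,0,0],"yaw":0}]'; python3 - <<'E'
from h import *
for n in("wrist",): cv2.imwrite(f"pics/{n}5.png",vision.get_image(n)["color"])
print(read_state()["force"])
E
```

```text
t: 10.9
tool_pos: [0.487, 0.228, 0.0402]
tcp_rot: [[0.196, -0.981, 0.0], [-0.981, -0.196, 0.0], [-0.0, -0.0, -1.0]]
force: [-0.6, -0.6, -1.2]
gripper_width: 0.0006
[-1.21590766  0.81908673  0.20955849]
```

View pics/wrist5.png

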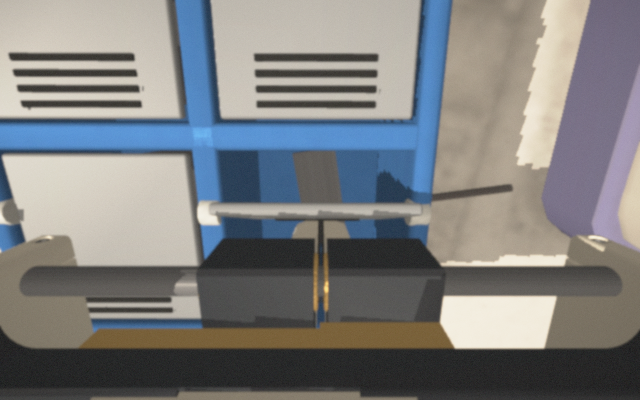

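The lid is almost upright. I'll back the fingers off it, then go straight up.

```bash
python3 -m pendant '[{"slide":[0,0.003,0],"yaw":0},{"slide":[0,0.004,0],"yaw":0},{"slide":[0,0.003,-0.003],"yaw":0},{"slide":[0,0.002,-0.015],"yaw":0},{"slide":[0,0,-0.025],"yaw":0},{"slide":[0,0,-0.03],"yaw":0},{"slide":[0,0,-0.035],"yaw":0},{"slide":[0,0,-0.035],"yaw":0}]' && python3 -m pendant '[{"slide":[0.02,0.005,-0.025],"yaw":0},{"slide":[0.03,0.01,-0.01],"yaw":0},{"slide":[0.035,0.01,0],"yaw":0},{"slide":[0.035,0.01,0],"yaw":0},{"slide":[0.035,0.01,0],"yaw":0},{"slide":[0.03,0.01,0],"yaw":0},{"slide":[0.01,0,0],"yaw":0},{"slide":[0,0,0],"yaw":0}]'; python3 - <<'E'
from h import *
for n in("top","scene"): cv2.imwrite(f"pics/{n}6.png",vision.get_image(n)["color"])
cv2.imwrite("pics/t6z.png",cv2.resize(np.hstack([cv2.imread("pics/scene6.png")[150:290,240:410],cv2.imread("pics/top6.png")[120:260,230:400]]),None,fx=2.3,fy=2.3,interpolation=cv2.INTER_CUBIC))
a=cv2.imread("pics/top0.png").astype(int);b=cv2.imread("pics/top6.png").astype(int)
d=np.abs(a-b).max(2)
for n,(u,v) in dict(loupe=(242,236),bottle=(233,200),hexk=(385,212),mic=(297,130)).items(): print(n,d[v-14:v+14,u-12:u+12].max(),d[v-14:v+14,u-12:u+12].mean())
E
```

```text
t: 11.62
tool_pos: [0.4742, 0.2254, 0.1844]
tcp_rot: [[0.197, -0.98, -0.001], [-0.98, -0.197, -0.0], [0.0, 0.001, -1.0]]
force: [0.7, 0.2, 0.2]
gripper_width: 0.0003
t: 12.28
tool_pos: [0.4595, 0.0216, 0.2185]
tcp_rot: [[0.193, -0.981, 0.001], [-0.981, -0.193, -0.001], [0.001, -0.001, -1.0]]
force: [-0.2, 1.2, -0.2]
gripper_width: 0.0006
loupe 6 3.84375
bottle 15 4.053571428571429
hexk 5 3.263392857142857
mic 8 4.686011904761905
```

View pics/t6z.png

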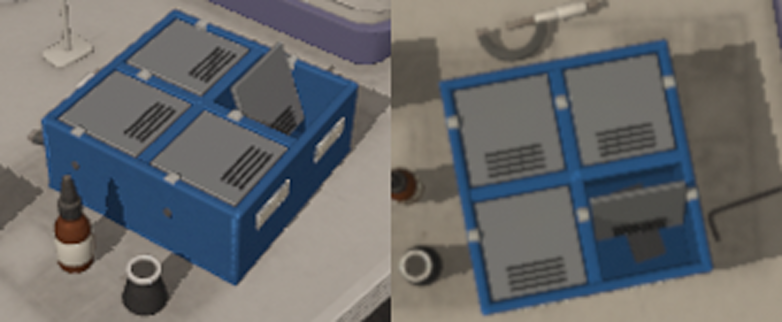

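The lid stands open and the neighbouring things are unchanged. A quick check of the angle by triangulating the lid's back edge.

```bash
python3 - <<'E'
import cv2,numpy as np
a=cv2.imread("pics/scene6.png")[160:220,325:405];b=cv2.imread("pics/top6.png")[190:250,305:385]
cv2.imwrite("pics/z6.png",cv2.resize(np.hstack([a,b]),None,fx=5,fy=5,interpolation=cv2.INTER_CUBIC))
E
```

```text
(no output)
```

View pics/z6.png

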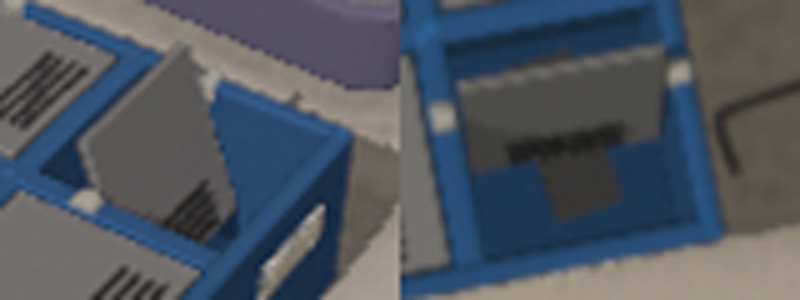

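```bash
python3 - <<'E'
from h import *; import json
T=vision.get_image("top");S=vision.get_image("scene")
def K(i):
    P=np.linalg.inv(i["pose"])*np.array([[1],[-1],[-1],[1]])
    return np.array([[i["fx"],0,i["cx"]],[0,i["fy"],i["cy"]],[0,0,1]])@P[:3]
B=json.load(open("b.json"));ex=np.array([np.cos(B["yaw"]),np.sin(B["yaw"])])
pin=np.array(B["P"]["b"])+.044*ex
for a,b in(((317.2,206.4),(341,188.4)),((357,199),(361.6,169))):
    X=cv2.triangulatePoints(K(T),K(S),np.array(a).reshape(2,1).astype(float),np.array(b).reshape(2,1).astype(float));X=X[:3,0]/X[3]
    h=(X[:2]-pin)@ex; v=X[2]-.080
    print(X.round(4),"behind pin",h.round(4),"above",v.round(4), "angle",np.arctan2(v,h)+np.arctan2(.003,.027))
print(read_state()["force"],read_state()["t"])
E
```

```text
[0.5154 0.275  0.1007] behind pin 0.0099 above 0.0207 angle 1.2375728190034834
[0.5303 0.1969 0.1002] behind pin 0.0093 above 0.0202 angle 1.2513020423316994
[-0.11787971 -0.93593722  0.16057541] 12.4833
```

The angle estimates range from about 1.0 to 1.2 rad. There is plenty of time, so I'll nudge it further toward the stop for margin.

```bash
python3 -m pendant '[{"slide":[-0.02,-0.005,0],"yaw":0},{"slide":[-0.03,-0.01,0],"yaw":0},{"slide":[-0.035,-0.01,0],"yaw":0},{"slide":[-0.035,-0.01,0],"yaw":0},{"slide":[-0.035,-0.01,0],"yaw":0},{"slide":[-0.03,-0.01,0.015],"yaw":0},{"slide":[-0.01,0,0.02],"yaw":0},{"slide":[0,0,0],"yaw":0}]' && python3 -m pendant '[{"slide":[0,0,0.02],"yaw":0},{"slide":[0,0,0.03],"yaw":0},{"slide":[0,0,0.03],"yaw":0},{"slide":[0,0,0.03],"yaw":0},{"slide":[0,0,0.02],"yaw":0},{"slide":[0,0,0.013],"yaw":0},{"slide":[0,-0.003,0],"yaw":0},{"slide":[0,-0.004,0],"yaw":0}]' && python3 -m pendant '[{"slide":[0,-0.002,0],"yaw":0},{"slide":[0,-0.002,0],"yaw":0},{"slide":[0,-0.001,0],"yaw":0},{"slide":[0,-0.001,0],"yaw":0},{"slide":[0,-0.001,0],"yaw":0},{"slide":[0,-0.0005,0],"yaw":0},{"slide":[0,0,0],"yaw":0},{"slide":[0,0,0],"yaw":0}]'
```

```text
t: 13.15
tool_pos: [0.4719, 0.229, 0.1788]
tcp_rot: [[0.202, -0.979, -0.006], [-0.979, -0.202, -0.001], [-0.0, 0.006, -1.0]]
force: [-0.7, -0.7, -1.7]
gripper_width: 0.0007
t: 13.82
tool_pos: [0.4815, 0.227, 0.0401]
tcp_rot: [[0.197, -0.98, -0.002], [-0.98, -0.197, -0.001], [0.0, 0.002, -1.0]]
force: [0.8, 0.3, 0.8]
gripper_width: 0.0003
t: 14.48
tool_pos: [0.4894, 0.2284, 0.0401]
tcp_rot: [[0.196, -0.981, 0.0], [-0.981, -0.196, -0.0], [0.0, -0.0, -1.0]]
force: [-0.2, 0.8, -0.2]
gripper_width: 0.0003
```

```bash
python3 -m pendant '[{"slide":[0,-0.0005,0],"yaw":0},{"slide":[0,0,0],"yaw":0},{"slide":[0,-0.0005,0],"yaw":0},{"slide":[0,0,0],"yaw":0},{"slide":[0,0,0],"yaw":0},{"slide":[0,0,0],"yaw":0},{"slide":[0,0,0],"yaw":0},{"slide":[0,0,0],"yaw":0}]';  python3 - <<'E'
from h import *
cv2.imwrite("pics/w7.png",vision.get_image("wrist")["color"])
print(read_state()["force"])
E
```

```text
t: 15.15
tool_pos: [0.4901, 0.2286, 0.04]
tcp_rot: [[0.197, -0.98, -0.0], [-0.98, -0.197, -0.0], [0.0, 0.0, -1.0]]
force: [-1.4, -0.3, -0.4]
gripper_width: 0.0006
[-1.41272015 -0.22718206 -1.1081079 ]
```

View pics/w7.png

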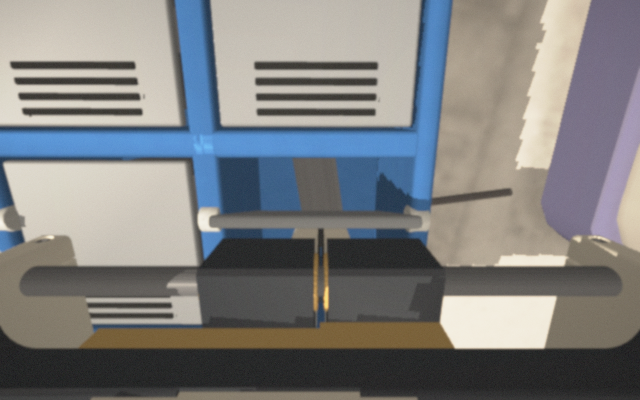

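The lid is steeper now, and the force is still about 1.4 N. One last 1.5 mm, then retreat.

```bash
python3 -m pendant '[{"slide":[0,-0.0005,0],"yaw":0},{"slide":[0,0,0],"yaw":0},{"slide":[0,-0.0005,0],"yaw":0},{"slide":[0,0,0],"yaw":0},{"slide":[0,-0.0005,0],"yaw":0},{"slide":[0,0,0],"yaw":0},{"slide":[0,0,0],"yaw":0},{"slide":[0,0,0],"yaw":0}]' && python3 -m pendant '[{"slide":[0,0.003,0],"yaw":0},{"slide":[0,0.004,0],"yaw":0},{"slide":[0,0.004,-0.003],"yaw":0},{"slide":[0,0.003,-0.015],"yaw":0},{"slide":[0,0.003,-0.025],"yaw":0},{"slide":[0,0,-0.03],"yaw":0},{"slide":[0,0,-0.035],"yaw":0},{"slide":[0,0,-0.035],"yaw":0}]' && python3 -m pendant '[{"slide":[0.02,0.005,-0.025],"yaw":0},{"slide":[0.03,0.01,-0.01],"yaw":0},{"slide":[0.035,0.01,0],"yaw":0},{"slide":[0.035,0.01,0],"yaw":0},{"slide":[0.035,0.01,0],"yaw":0},{"slide":[0.03,0.01,0],"yaw":0},{"slide":[0.01,0,0],"yaw":0},{"slide":[0,0,0],"yaw":0}]'; python3 - <<'E'
from h import *
for n in("top","scene"): cv2.imwrite(f"pics/{n}8.png",vision.get_image(n)["color"])
a=cv2.imread("pics/scene8.png")[160:220,325:405];b=cv2.imread("pics/top8.png")[190:250,305:385]
cv2.imwrite("pics/z8.png",cv2.resize(np.hstack([a,b]),None,fx=5,fy=5,interpolation=cv2.INTER_CUBIC))
a=cv2.imread("pics/top0.png").astype(int);b=cv2.imread("pics/top8.png").astype(int)
d=np.abs(a-b).max(2)
for n,(u,v) in dict(loupe=(242,236),bottle=(233,200),hexk=(385,212),mic=(297,130)).items(): print(n,d[v-14:v+14,u-12:u+12].max())
E
```

```text
t: 15.87
tool_pos: [0.4915, 0.2289, 0.04]
tcp_rot: [[0.197, -0.981, -0.001], [-0.981, -0.197, -0.0], [0.0, 0.001, -1.0]]
force: [-2.6, -0.8, 0.3]
gripper_width: 0.0006
t: 16.53
tool_pos: [0.4744, 0.2254, 0.1846]
tcp_rot: [[0.197, -0.98, -0.0], [-0.98, -0.197, -0.0], [0.0, 0.0, -1.0]]
force: [1.0, 0.1, 1.5]
gripper_width: 0.0005
t: 17.2
tool_pos: [0.4597, 0.0216, 0.2187]
tcp_rot: [[0.193, -0.981, 0.002], [-0.981, -0.193, -0.001], [0.001, -0.001, -1.0]]
force: [0.2, 0.1, 0.2]
gripper_width: 0.0004
loupe 6
bottle 15
hexk 5
mic 8
```

View pics/z8.png

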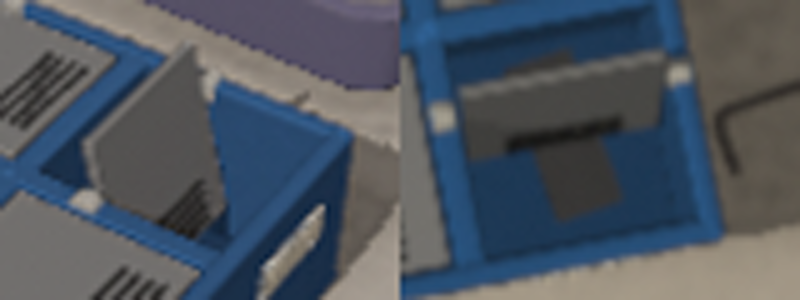

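View pics/scene8.png

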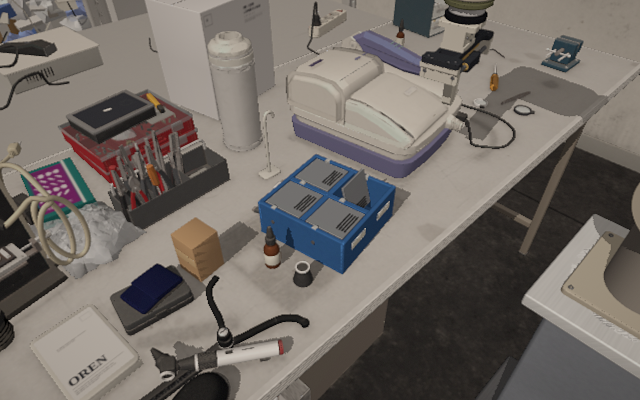

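Lid b now stands steeply open at scene (361,188). The other three lids are flush, and the gripper hangs clear above the machine with force readings near zero. Handing in.

```bash
python3 -c "
from plant import robot
print(robot.close_job())"
```

```text
the job is handed in; nothing more can be done
None
```

The front right lid (b) is the free one; I pushed it well open, left it standing, and handed the job in at about 17 s of the 42 s allowed.

- **Finding the free lid:** I pressed lid b first, in 0.5 mm steps with closed fingertips. It sank 7 mm at about 1.2 N, twice what a bolted lid gives. I therefore never touched lids a, c or d.
- **Opening it:** The first push left the lid at roughly 1.0 to 1.2 rad; the estimates disagreed, because my first angle calculation had a sign error and because the edge is blurred. I went back in and pushed about 4.5 mm further, with force readings of at most about 2.7 N. That should put it near 1.2 rad by the push geometry. I did not measure the final angle again.
- **Last checks:** After I withdrew, the scene and top images showed lid b standing steeply open and the other three flush. The loupe, dropper bottle, hex key and micrometer showed no change from the start, and force readings were near zero with the gripper clear of everything.

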